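# Run a fingertip along the tally tags of the ripening rack

### The job

The round cheeses have all been turned, so mark it on the tally: with the gripper shut, run the fingertips lightly along the row of four round tags, starting at the end towards which they lean (where the rail bears a round black plate), so that they tip over one after another and lie down towards the far end. Only brush the tags with the fingertips: do not pick up, shove or press on their rail, and leave the rail of square tags and the cheeses alone.

Things in the scene. Friction and masses are not known exactly. Their poses are not given: they have to be found in the camera images.
- rail_round: loose aluminium tally rail flat on the table, 325 x 50 x 15 mm high, 0.8 kg, with four round white tags. Origin: underside, mid-row; y along the row, z up; rail from y = -180 to 145. Flat round black plate, 36 x 5 mm, on top at y = -156 (start end). Tag hinges at y = -97.5, -32.5, 32.5, 97.5 mm, 22 mm above table; lugs reach 28 mm. Tag: 4 mm disc of 34 mm diameter on a stem, top 45 mm from its hinge. Either rail may be the nearer one.
- rail_round_first (a point): the middle of the hinge of tag 1 of the round-tag rail (y = -97.5 mm on the rail, 22 mm above the table): the end to start from, towards which the tags lean back at the start
- rail_round_last (a point): the middle of the hinge of tag 4 of the round-tag rail (y = +97.5 mm on the rail), at the end where the run finishes
- rail_square: loose aluminium tally rail flat on the table, 325 x 50 x 15 mm high, 0.8 kg, with four square white tags. Origin: underside, mid-row; y along the row, z up; rail from y = -180 to 145. Flat square black plate, 36 x 5 mm, on top at y = -156 (start end). Tag hinges at y = -97.5, -32.5, 32.5, 97.5 mm, 22 mm above table; lugs reach 28 mm. Leave alone. Tag: 34 x 32 x 4 mm plate, top 45 mm from its hinge. 140 mm from the other rail.
- round_tag1 (a joint): hinge angle of round tag 1 (1 at the starting end), rad: 0 = leaning back 25 degrees towards the starting end, on a firm stop (top 63 mm above the table, 21 mm behind the hinge); 0.44 upright; 1.83 = lying over towards the other end, upper side 32 mm above the table. Starts at 0 to 0.25. 20 g, light hinge (under 0.5 N); well past upright it falls over by itself
- round_tag2 (a joint): hinge angle of round tag 2 (1 at the starting end), rad: 0 = leaning back 25 degrees towards the starting end, on a firm stop (top 63 mm above the table, 21 mm behind the hinge); 0.44 upright; 1.83 = lying over towards the other end, upper side 32 mm above the table. Starts at 0 to 0.25. 20 g, light hinge (under 0.5 N); well past upright it falls over by itself
- round_tag3 (a joint): hinge angle of round tag 3 (1 at the starting end), rad: 0 = leaning back 25 degrees towards the starting end, on a firm stop (top 63 mm above the table, 21 mm behind the hinge); 0.44 upright; 1.83 = lying over towards the other end, upper side 32 mm above the table. Starts at 0 to 0.25. 20 g, light hinge (under 0.5 N); well past upright it falls over by itself
- round_tag4 (a joint): hinge angle of round tag 4 (1 at the starting end), rad: 0 = leaning back 25 degrees towards the starting end, on a firm stop (top 63 mm above the table, 21 mm behind the hinge); 0.44 upright; 1.83 = lying over towards the other end, upper side 32 mm above the table. Starts at 0 to 0.25. 20 g, light hinge (under 0.5 N); well past upright it falls over by itself
- square_tag1 (a joint): hinge angle of square tag 1, same meaning as for the round tags; starts between 0 and 0.25 (standing, leaning back) and stays standing
- square_tag2 (a joint): hinge angle of square tag 2, same meaning as for the round tags; starts between 0 and 0.25 (standing, leaning back) and stays standing
- square_tag3 (a joint): hinge angle of square tag 3, same meaning as for the round tags; starts between 0 and 0.25 (standing, leaning back) and stays standing
- square_tag4 (a joint): hinge angle of square tag 4, same meaning as for the round tags; starts between 0 and 0.25 (standing, leaning back) and stays standing
- cheese_big: round cheese, 124 mm diameter, 48 mm high, bystander to the left; origin: centre of the underside
- cheese_small: round cheese, 90 mm diameter, 38 mm high, bystander to the left, behind the big one; origin: centre of the underside
- cheese_square: square cheese, 100 x 100 x 42 mm, bystander to the right; origin: centre of the underside

How it is judged:
On the way, in this order (a step that is already met when the one before it is completed fails the run):
1. the first round tag has tipped over (value of joint round_tag1 above 1.5 rad), for 0.05 s.
2. the second round tag has tipped over (value of joint round_tag2 above 1.5 rad), for 0.05 s.
3. the third round tag has tipped over (value of joint round_tag3 above 1.5 rad), for 0.05 s.
4. the fourth round tag has tipped over (value of joint round_tag4 above 1.5 rad), for 0.05 s.
At the end, for the whole second after the job is handed in: All four round tags lie over towards the far end (each beyond 1.5 rad of 1.83) and are at rest, their rail flat on the table within 20 mm of where it was; all square tags still stand (below 0.6 rad), and the square-tag rail and the cheeses are within 15 mm of where they were (value of joint each of round_tag1, round_tag2, round_tag3, round_tag4 above 1.5 rad and value of joint each of square_tag1, square_tag2, square_tag3, square_tag4 below 0.6 rad and velocity of joint each of round_tag1, round_tag2, round_tag3, round_tag4 below 0.2 rad/s and distance of rail_round from where it was at the start of the episode below 0.02 m and angle between each of rail_round, rail_square's own z axis and vertical below 0.05 rad and linear speed of rail_round below 0.02 m/s and distance of each of rail_square, cheese_big, cheese_small, cheese_square from where it was at the start of the episode below 0.015 m); the robot touches nothing.
It fails at once if the round-tag rail is lifted, tipped or shoved (more than 20 mm) (distance of rail_round from where it was at the start of the episode above 0.02 m or height (world z) of rail_round above 0.01 m or angle between rail_round's own z axis and vertical above 0.1 rad).
It fails at once if the robot bears hard on the round-tag rail or its tags (over 15 N) (contact force between any of the fingers, the arm and rail_round above 15 N).
It fails at once if a square tag is tipped or its rail moved by more than 15 mm (value of joint any of square_tag1, square_tag2, square_tag3, square_tag4 above 0.6 rad or distance of rail_square from where it was at the start of the episode above 0.015 m).
It fails at once if a cheese is moved by more than 15 mm (distance of any of cheese_big, cheese_small, cheese_square from where it was at the start of the episode above 0.015 m).
It also fails if it takes over 38 s, if anything falls off the work surface, if the arm or the gripper's body presses on something with over 40 N, if the wrist force passes 120 N, or if a joint passes its speed limit or range.

### The arm

A 7-joint arm with a two-finger parallel gripper is mounted at the origin on the work surface. World frame = base frame: x ahead of the robot, y to its left, z up, the work surface at z = 0. Lengths are in m, angles in rad, forces in N, time in s.
With the tool pointing down it reaches from about 0.4 to 0.875 m from the base axis. Payload 4.4 kg.
Tool frame: the origin (TCP) lies between the finger pads; the fingertips stand 11 mm ahead of it and the grasp point (between the pads) lies 8 mm behind it (tip_extent is the z of the fingertips in the tool frame, in m); z points along the fingers, y is the line along which they close (so a half turn about z gives the same grasp; the last joint's range is limited). The gripper opens to 85 mm and grips with 20 to 120 N. Pads are 22 mm wide; open, the fingers measure 114 mm over their backs; the gripper's body (76 mm by 85 mm) begins 54 mm behind the grasp point. The pads swing forward as they close: fully open they stand 13 mm farther back than shut.
Start: joints at [-1.268, 0.628, 0.038, 1.517, -0.027, 0.996, -0.02], TCP at [0.234, 0.606, 0.242] pointing down, gripper open.
Joint ranges: [-3.06, 3.06], [-0.37, 2.12], [-1.25, 1.32], [0.18, 2.47], [-1.1, 4.24], [0.23, 1.98], [-2.94, 2.94]. Speed limits (rad/s): [2.57, 2.57, 3.14, 3.14, 3.14, 3.14, 3.14].

### API

Orientations are given as a unit quaternion [x, y, z, w].
In Python, from workcell import * gives the robot as it stands. The module is installed in compiled form; this text tells all that it offers.
- The arm moves only by the tool apply_moves, never from a script. Its argument "rows" is a list of rows, each a list of 5 numbers: the gripper's target within -1 to 1 (shut at 1, half-way at 0, fully open at -1), then the shift along the tool's x, y, z scaled (see below), then the turn about the tool's z scaled (see below). A call has 1 to 12 rows; each row shifts and turns the commanded pose from where the row before left it, along the tool's axes as they then stand; what a row does not reach is not made up. The controller multiplies each number of a shift by 120 mm and each number of a turn by 180 degrees. A row lasts 1/12 s, in which the tool goes at most 41.7 mm and 7.16 degrees, less where a joint would pass 70% of its speed; a pose out of reach is approached as far as the arm can. A call with a number of a shift or a turn outside -1 to 1 is refused whole. A call with a gripper value outside its range is refused whole. The fingers move at their own pace and stop on an object; "squeeze" is the grip in N (left out, the last holds). Time passes only in rows, so rows that do not move let the fingers close. It gives the time, the measured TCP pose, the force, the opening and the grip force at its end, in the units of the state.
- get_state(): the state, without advancing time (a new reading comes with each control period).
- capture(name): name is "scene" or "top" or "wrist"; returns a dict with "image" (480x640x3 uint8, red, green, blue), "mtx" (3x3 intrinsics, pixels), "dist" ([k1, k2, p1, p2, k3] as OpenCV has them; the pictures are not rectified), "extrinsics" (4x4, takes a point from world to camera coordinates). Camera axes: x right, y down, z forward; pixel columns grow to the right and rows downward; lengths in m; the calibration is good to about 2 mm. A picture is of the moment at which its call begins. There is no depth.
- close_job(): hands the job in; it is judged then, once.
Trained networks look in a picture, given as the dict that the camera call returned (one of the last four; its "shot" number tells which), for a name from the list of things; names that differ only in an ending like _2 or _b are one class to them, and where a whole thing is asked for, a point or a joint stands for the part that bears it (a point fixed in the world has none). Each returns a list of dicts, best first, with "p" (0 to 1); they miss things now and then, are a little off and sometimes report something else, mostly with a low value. They report only what shows in the picture. A call takes as long as a camera call.
- outline_of(picture, target): "pixels" (480x640 bool, what is visible of it) and "box" ([left, top, width, height] in pixels, round what is visible of it).
The state is a dict: "time_s": time; "q": joint angles; "qd": joint speeds; "joint_efforts": joint torques, N m; "position": TCP position; "tcp_rot": TCP orientation; "force": force on the tool from outside, world axes, zero at the start; "ft_torque": the same for the moment, N m; "width": finger opening in m; "finger_force": force on a finger pad.
Only numpy, scipy, OpenCV 4.12 (cv2) and the standard library are available. Lean on these libraries where they do the work, as an engineer would, in place of code of your own. Each camera call takes 0.05 s, during which the arm holds its last target. There are 200 camera calls.

## Working session

There is one attempt and no reset: what is moved stays moved. The work goes in short steps, Python scripts to look and compute and a tool call to move; the robot and the scene stay as the last step left them, time stands still between calls to the robot, and variables do not carry over. Pictures are saved under pics/ and viewed, at most 10 in all, crops included, and the job is handed in when it is done.

Besides the shell and the picture viewer there is one more tool, called after ">>>" in YAML: its name, and indented under it one key for each argument. apply_moves: Moves the arm, as the interface text tells. Shifts and turns lie within -1 to 1; 1 stands for 120 mm of shift or 180 degrees of turn. Its arguments: {"type":"object","properties":{"rows":{"type":"array"},"squeeze":{"type":"number"}},"required":["rows"]}

```bash
mkdir -p pics; cat > h.py <<'E'
from workcell import *
import numpy as np, cv2
def ray(c,uv,z):
    """pixels -> world xy at height z"""
    p=cv2.undistortPoints(np.array(uv,float).reshape(-1,1,2),c["mtx"],np.array(c["dist"],float)).reshape(-1,2)
    E=np.array(c["extrinsics"]);R,t=E[:3,:3],E[:3,3]
    o=-R.T@t; d=np.c_[p,np.ones(len(p))]@R
    return o+d*((z-o[2])/d[:,2])[:,None]
E
python3 - <<'E'
from h import *
s=get_state();print({k:np.round(s[k],3) for k in("time_s","position","tcp_rot","q","force","width")}, s.get("tip_extent"))
for n in("scene","top"):
    c=capture(n);cv2.imwrite(f"pics/{n}1.png",c["image"][...,::-1])
    E=np.array(c["extrinsics"]);print(n,(-E[:3,:3].T@E[:3,3]).round(3))
    for t in("rail_round","rail_square","round_tag1","cheese_big","cheese_small","cheese_square"):
        for o in outline_of(c,t)[:4]:
            m=o["pixels"];r=cv2.minAreaRect(np.argwhere(m)[:,::-1].astype(np.float32))
            print(t,round(o["p"],2),o["box"],m.sum(),ray(c,cv2.boxPoints(r),0.015)[:,:2].round(3).tolist())
E
```

```text
{'time_s': np.float64(0.0), 'position': array([0.234, 0.606, 0.241]), 'tcp_rot': array([ 0.183,  0.983, -0.001, -0.   ]), 'q': array([-1.268,  0.629,  0.038,  1.518, -0.027,  0.996, -0.02 ]), 'force': array([ 0.227,  0.077, -0.392]), 'width': np.float64(0.085)} None
scene [1.036 0.403 0.692]
rail_round 0.59 [269.6, 184.7, 132.4, 98.6] 3854 [[0.501, -0.168], [0.404, -0.199], [0.453, 0.154], [0.532, 0.163]]
rail_square 0.77 [216.4, 218.1, 137.5, 115.1] 4777 [[0.64, -0.176], [0.545, -0.201], [0.599, 0.149], [0.674, 0.152]]
round_tag1 0.76 [292.6, 185.3, 15.7, 23.8] 164 [[0.434, -0.146], [0.418, -0.128], [0.462, -0.09], [0.477, -0.107]]
round_tag1 0.71 [340.8, 217.6, 12.3, 23.0] 238 [[0.447, -0.017], [0.429, 0.002], [0.479, 0.04], [0.495, 0.021]]
round_tag1 0.7 [315.7, 201.8, 15.9, 20.5] 175 [[0.482, -0.051], [0.432, -0.078], [0.425, -0.054], [0.474, -0.028]]
round_tag1 0.67 [442.7, 347.1, 60.5, 61.0] 2593 [[0.577, 0.301], [0.515, 0.374], [0.605, 0.418], [0.661, 0.351]]
cheese_big 0.62 [481.2, 274.3, 80.9, 72.0] 3979 [[0.499, 0.312], [0.343, 0.292], [0.336, 0.424], [0.486, 0.429]]
cheese
[... 584 characters left out ...]
476, 0.106]]
round_tag1 0.62 [321.8, 263.4, 3.8, 17.5] 116 [[0.497, -0.018], [0.497, -0.034], [0.464, -0.035], [0.464, -0.019]]
round_tag1 0.52 [234.5, 253.3, 158.4, 42.4] 3954 [[0.468, 0.156], [0.521, 0.152], [0.493, -0.171], [0.44, -0.166]]
round_tag1 0.43 [288.8, 262.0, 9.0, 15.7] 129 [[0.501, 0.045], [0.502, 0.027], [0.469, 0.026], [0.469, 0.044]]
cheese_big 0.77 [101.2, 267.0, 59.8, 65.2] 2803 [[0.434, 0.459], [0.509, 0.355], [0.412, 0.281], [0.338, 0.383]]
cheese_small 0.91 [111.3, 196.5, 43.4, 40.8] 1415 [[0.593, 0.428], [0.656, 0.369], [0.594, 0.302], [0.531, 0.361]]
cheese_square 0.84 [471.6, 216.0, 68.0, 59.5] 2560 [[0.52, -0.328], [0.619, -0.372], [0.577, -0.474], [0.478, -0.429]]
```

```bash
python3 - <<'E'
import cv2
a=cv2.imread("pics/top1.png")[170:310,220:410];cv2.imwrite("pics/top1c.png",cv2.resize(a,None,fx=4.2,fy=4.2,interpolation=2))
E
```

```text
(no output)
```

View pics/top1c.png

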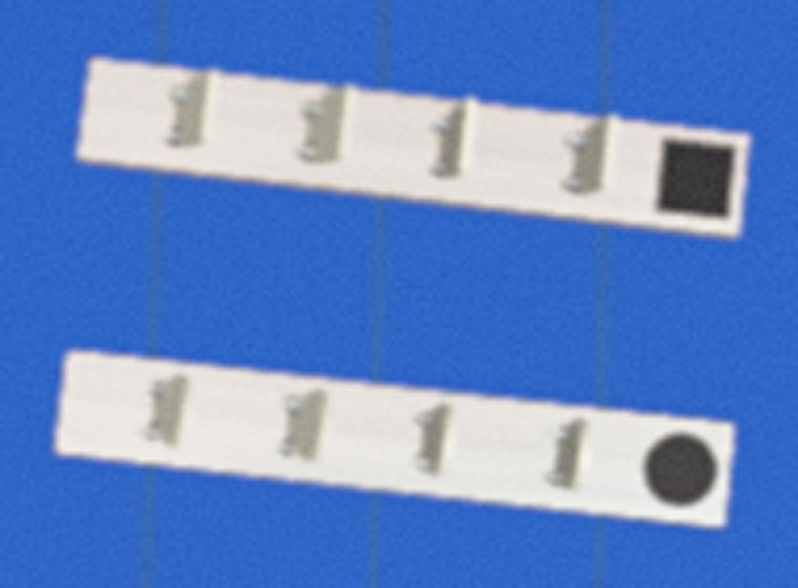

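View pics/scene1.png

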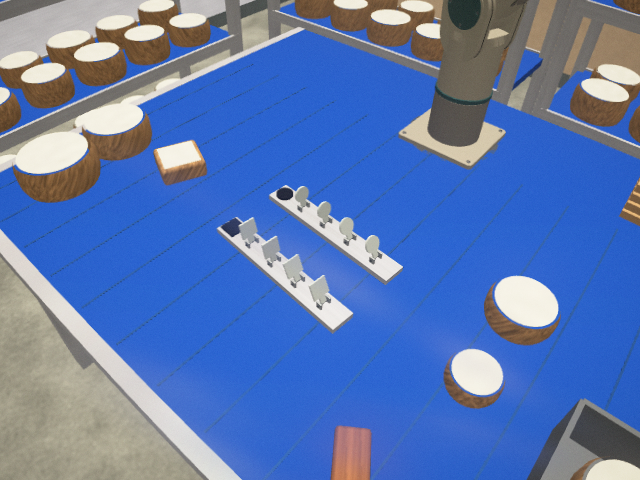

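The pictures show the round-tag rail nearer the robot, with its black disc at the -y end (crop 680,470, so the top image's 382,282). The row therefore runs towards +y, along d≈(0.087,0.996). The square-tag rail lies 140 mm further out. The measured rail is 324 x 52 mm, which matches the given size. The rail origin is at about (0.482, 0.011).

First I'll align the tool's y with the row, shut the gripper and travel high.

>>> apply_moves:
  rows:
    - [1,0,0,0,-0.03]
    - [1,0,0,0,-0.03]
    - [1,0,0,0,-0.03]
    - [1,-0.25,-0.2,0,0]
    - [1,-0.25,-0.2,0,0]
    - [1,-0.25,-0.2,0,0]
    - [1,-0.25,-0.2,0,0]
    - [1,-0.25,-0.2,0,0]
    - [1,-0.25,-0.2,0,0]
    - [1,-0.25,-0.2,0,0]
    - [1,-0.25,-0.2,0,0]
    - [1,-0.25,-0.2,0,0]
  squeeze: 20

```text
time_s: 1.7
position: [0.486, 0.3664, 0.2425]
tcp_rot: [0.043, 0.999, 0.0, 0.0]
force: [-0.4, 0.5, -0.8]
width: -0.0004
finger_force: 0.0
```

```bash
cat >> h.py <<'E'
def est():
    """rail frame: O, d from top mask rectangle plus plate check"""
    O=np.array([.4816,.0108]);d=np.array([.0865,.9963]);return O,d
def rel():
    s=get_state();O,d=est();v=np.array(s["position"][:2])-O
    from scipy.spatial.transform import Rotation as R
    M=R.from_quat(s["tcp_rot"]).as_matrix();T=O-.165*d-s["position"][:2]
    print("t",round(s["time_s"],2),"pos",np.round(s["position"],4),"along",(v@d).round(4),"lat(x)",(v@[-d[1],d[0]]).round(4),"w",round(s["width"],4),"F",np.round(s["force"],2))
    print("toolx,y",M[:2,0].round(3),M[:2,1].round(3),"tilt",M[:,2].round(3),"to start, tool xy mm",(M[:2,:2].T@T*1000).round(1))
E
python3 - <<'E'
from h import *
rel()
c=capture("top");im=c["image"]
O,d=est()
# dark plate centroid at z=20mm
g=im[255:310,360:410].max(2)<100;ys,xs=np.nonzero(g)
print(g.sum(),"plate",ray(c,[[xs.mean()+360,ys.mean()+255]],.020).round(4),"expected",O-.156*d)
E
```

```text
t 1.7 pos [0.486  0.3664 0.2425] along 0.3547 lat(x) 0.0264 w -0.0004 F [-0.41  0.48 -0.84]
toolx,y [-0.996  0.086] [0.086 0.996] tilt [ 0.  0. -1.] to start, tool xy mm [ -26.1 -519.7]
188 plate [[ 0.4674 -0.1449  0.02  ]] expected [ 0.468106  -0.1446228]
```

>>> apply_moves:
  rows:
    - [1,-0.05,-0.3,0,0]
    - [1,-0.05,-0.3,0,0]
    - [1,-0.05,-0.3,0,0]
    - [1,-0.05,-0.3,0,0]
    - [1,-0.02,-0.3,0,0]
    - [1,0,-0.3,0,0]
    - [1,0,-0.3,0,0]
    - [1,0,-0.3,0,0]
    - [1,0,-0.3,0,0]
    - [1,0,-0.3,0,0]
    - [1,0,-0.3,0,0]
    - [1,0,-0.3,0,0]

```text
time_s: 2.75
position: [0.4736, -0.0663, 0.2426]
tcp_rot: [0.043, 0.999, 0.0, 0.0]
force: [0.3, -0.3, -0.1]
width: -0.0
finger_force: 0.0
```

>>> apply_moves:
  rows:
    - [1,0,-0.25,0,0]
    - [1,0,-0.25,0,0]
    - [1,0,-0.15,0,0]
    - [1,0,0,0,0]
    - [1,0,0,0.2,0]
    - [1,0,0,0.2,0]
    - [1,0,0,0.2,0]
    - [1,0,0,0,0]
    - [1,0,0,0,0]

```text
time_s: 3.5
position: [0.4667, -0.1414, 0.1698]
tcp_rot: [0.043, 0.999, 0.0, -0.001]
force: [0.1, 0.1, -0.1]
width: -0.0001
finger_force: 0.0
```

```bash
python3 -c "
from h import *
rel()"
```

```text
t 3.5 pos [ 0.4667 -0.1414  0.1698] along -0.1529 lat(x) 0.0017 w -0.0001 F [ 0.12  0.09 -0.15]
toolx,y [-0.996  0.085] [0.085 0.996] tilt [-0.002  0.001 -1.   ] to start, tool xy mm [ -1.7 -12.1]
```

>>> apply_moves:
  rows:
    - [1,-0.015,-0.1,0,0]
    - [1,0,0,0.18,0]
    - [1,0,0,0.18,0]
    - [1,0,0,0.18,0]
    - [1,0,0,0.18,0]
    - [1,0,0,0.15,0]
    - [1,0,0,0.09,0]
    - [1,0,0,0,0]
    - [1,0,0,0,0]

```text
time_s: 4.25
position: [0.4687, -0.1552, 0.0558]
tcp_rot: [0.043, 0.999, -0.0, 0.001]
force: [-0.4, 0.5, -0.2]
width: -0.0001
finger_force: 0.0
```

```bash
python3 -c "
from h import *
rel()
c=capture('scene');cv2.imwrite('pics/s2.png',cv2.resize(c['image'][140:300,200:420,::-1],None,fx=3.5,fy=3.5,interpolation=2))"
```

```text
t 4.25 pos [ 0.4687 -0.1552  0.0558] along -0.1665 lat(x) -0.0015 w -0.0001 F [-0.37  0.47 -0.2 ]
toolx,y [-0.996  0.086] [0.086 0.996] tilt [ 0.001 -0.    -1.   ] to start, tool xy mm [1.5 1.5]
```

View pics/s2.png

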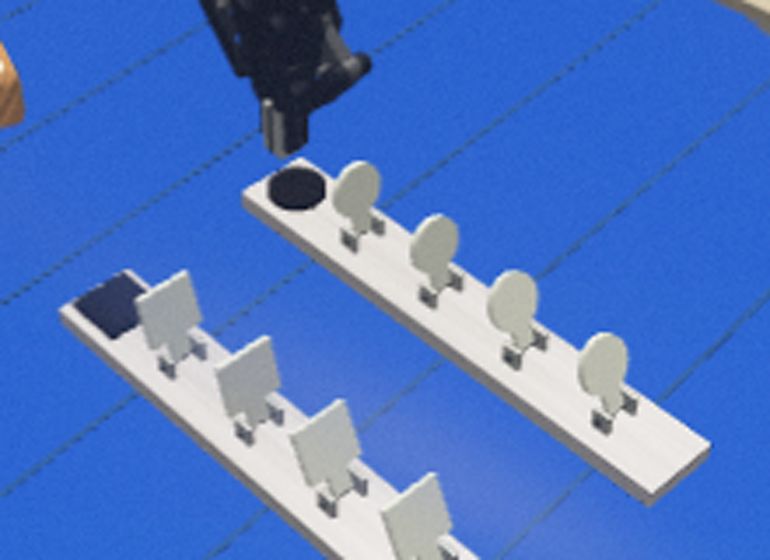

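The shut fingertips hang over the black plate (crop 285,150), with all four round tags standing ahead of them. I'll start the sweep.

>>> apply_moves:
  rows:
    - [1,0.01,0.08,0,0]
    - [1,0,0.08,0,0]
    - [1,0,0.08,0,0]
    - [1,0,0.07,0,0]
    - [1,0,0.07,0,0]
    - [1,0,0.07,0,0]
    - [1,0,0.07,0,0]
    - [1,0,0.07,0,0]
    - [1,0,0.07,0,0]
    - [1,0,0.07,0,0]
    - [1,0,0,0,0]
    - [1,0,0,0,0]

```text
time_s: 5.3
position: [0.4743, -0.0667, 0.0551]
tcp_rot: [0.042, 0.999, 0.0, -0.0]
force: [0.5, 0.0, -0.3]
width: -0.0001
finger_force: 0.0
```

```bash
python3 -c "
from h import *
rel()
c=capture('scene');cv2.imwrite('pics/s3.png',cv2.resize(c['image'][140:300,200:420,::-1],None,fx=3.5,fy=3.5,interpolation=2))"
```

```text
t 5.3 pos [ 0.4743 -0.0667  0.0551] along -0.0778 lat(x) 0.0006 w -0.0001 F [ 0.52  0.03 -0.33]
toolx,y [-0.996  0.085] [0.085 0.996] tilt [-0.  0. -1.] to start, tool xy mm [ -0.4 -87.2]
```

View pics/s3.png

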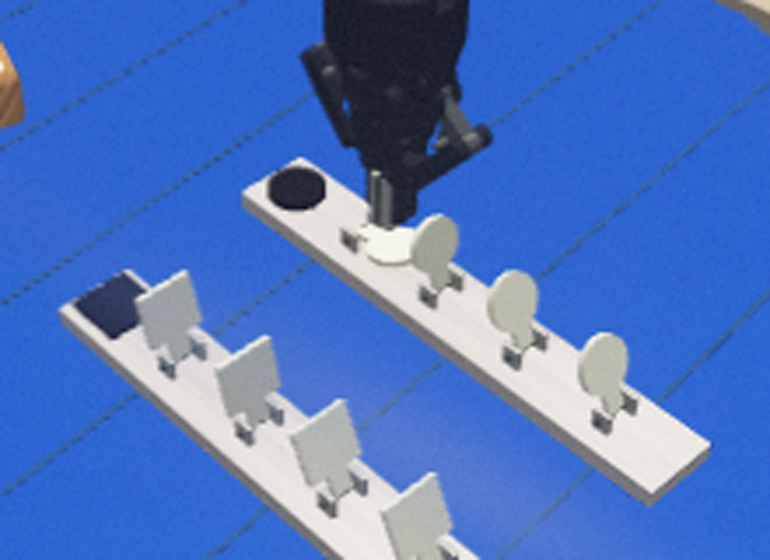

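Tag 1 lies flat (crop 390,243), tags 2–4 still stand and the rail has not moved. I'll continue at the same height and pace.

>>> apply_moves:
  rows:
    - [1,0,0.07,0,0]
    - [1,0,0.07,0,0]
    - [1,0,0.07,0,0]
    - [1,0,0.07,0,0]
    - [1,0,0.07,0,0]
    - [1,0,0.07,0,0]
    - [1,0,0.07,0,0]
    - [1,0,0.07,0,0]
    - [1,0,0,0,0]
    - [1,0,0,0,0]

```text
time_s: 6.18
position: [0.4801, 0.0004, 0.0551]
tcp_rot: [0.042, 0.999, 0.0, -0.0]
force: [-1.0, -0.2, 1.0]
width: 0.0003
finger_force: 0.0
```

>>> apply_moves:
  rows:
    - [1,0,0.07,0,0]
    - [1,0,0.07,0,0]
    - [1,0,0.07,0,0]
    - [1,0,0.07,0,0]
    - [1,0,0.07,0,0]
    - [1,0,0.07,0,0]
    - [1,0,0.07,0,0]
    - [1,0,0.07,0,0]
    - [1,0,0,0,0]
    - [1,0,0,0,0]

```text
time_s: 7.02
position: [0.4859, 0.0673, 0.0551]
tcp_rot: [0.042, 0.999, 0.0, 0.0]
force: [0.3, -0.5, 0.5]
width: 0.0
finger_force: 0.0
```

```bash
python3 -c "
from h import *
rel()
c=capture('scene');cv2.imwrite('pics/s4.png',cv2.resize(c['image'][140:300,200:420,::-1],None,fx=3.5,fy=3.5,interpolation=2))"
```

```text
t 7.02 pos [0.4859 0.0673 0.0551] along 0.0567 lat(x) 0.0006 w 0.0 F [ 0.29 -0.45  0.54]
toolx,y [-0.996  0.085] [0.085 0.996] tilt [ 0.  0. -1.] to start, tool xy mm [-2.000e-01 -2.217e+02]
```

View pics/s4.png

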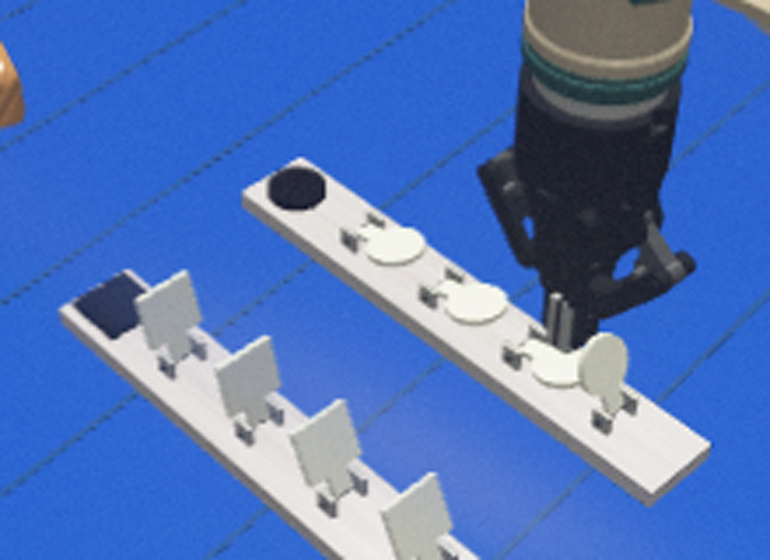

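Tags 1–3 lie flat (crop 395,243; 475,302; 558,365) and only tag 4 (605,370) still stands. I'll tip it, run past the end and lift.

>>> apply_moves:
  rows:
    - [1,0,0.07,0,0]
    - [1,0,0.07,0,0]
    - [1,0,0.07,0,0]
    - [1,0,0.07,0,0]
    - [1,0,0.07,0,0]
    - [1,0,0.07,0,0]
    - [1,0,0.07,0,0]
    - [1,0,0.07,0,0]
    - [1,0,0.07,0,0]
    - [1,0,0.07,0,0]
    - [1,0,0.07,0,0]
    - [1,0,0,0,0]

```text
time_s: 8.07
position: [0.494, 0.1613, 0.0551]
tcp_rot: [0.042, 0.999, 0.001, 0.0]
force: [0.0, 0.4, -0.0]
width: -0.0001
finger_force: 0.0
```

>>> apply_moves:
  rows:
    - [1,0,0,-0.1,0]
    - [1,0,0,-0.2,0]
    - [1,0,0,-0.2,0]
    - [1,0,0,-0.2,0]
    - [1,0,0,-0.2,0]
    - [1,0,0,-0.1,0]
    - [1,0,0,0,0]
    - [1,0,0,0,0]
    - [1,0,0,0,0]
    - [1,0,0,0,0]

```text
time_s: 8.9
position: [0.493, 0.1584, 0.174]
tcp_rot: [0.043, 0.999, -0.0, -0.001]
force: [-0.1, 0.1, 0.0]
width: -0.0001
finger_force: 0.0
```

```bash
python3 -c "
from h import *
rel()
c=capture('scene');cv2.imwrite('pics/s5.png',cv2.resize(c['image'][140:340,200:420,::-1],None,fx=3,fy=3,interpolation=2))"
```

```text
t 8.9 pos [0.493  0.1584 0.174 ] along 0.148 lat(x) 0.0015 w -0.0001 F [-0.13  0.11  0.02]
toolx,y [-0.996  0.086] [0.086 0.996] tilt [-0.002 -0.001 -1.   ] to start, tool xy mm [  -1.3 -313. ]
```

View pics/s5.png

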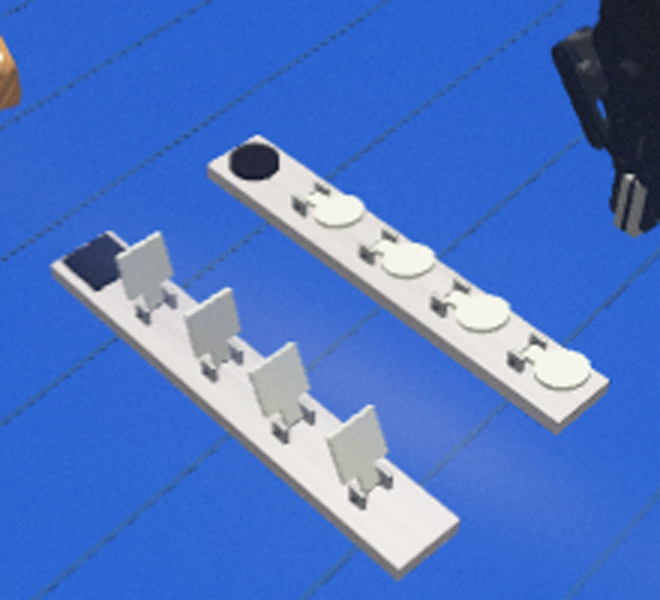

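All four round tags lie flat (crop 338,208 to 563,368), the square tags stand, and the gripper is clear. I'll hand in.

```bash
python3 -c "
from workcell import *
print(close_job())"
```

```text
the job is handed in; nothing more can be done
None
```

The four round tags were tipped over in order and lie towards the far end, with both rails in place, the square tags standing and the cheeses never approached; I handed the job in at about 9 s, and the hand-in call gave no verdict.

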